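Unlock the spring clamp of a board jig and hold it open at the mark

TASK

Get the board jig ready for the next board: turn its black lock knob clockwise until it clicks past its detent, then pull the spring-loaded slide out by its wooden handle until the pointer stands at the steel marker clip on the scale, and keep it there. Finish while still holding the handle, because the spring pulls the slide back as soon as it is let go. Leave the other things on the bench where they are.

Things in the scene. Friction and masses are not known exactly. Their poses are not given: they have to be found in the camera images.
- jig: board-holding jig screwed to the bench: plywood plate 360 x 130 x 12 mm. Origin on the bench below the knob's axis; x is the long axis (plate from x = -160 to +200 mm), z up. A grey lock housing (70 x 80 mm, top at z = 50 mm) stands at the origin; the slide's handle is on the -x side, a wooden fence at the +x end. The slide is pulled out along the jig's -x.
- knob_grip (a point): grip point on the axis of the black lock knob on top of the housing, 82 mm above the bench; its axes turn with the knob. The knob is an upright bar 46 mm long (its own x), 14 mm thick (its own y), from 24 mm below this point to 10 mm above it, on a disc 48 mm across.
- lock (a joint): angle of the lock knob, rad: 0 to 0.15 at the start (bar nearly along the jig's x), grows clockwise seen from above, stop at 1.4. A spring detent resists from about 0.5 to its crest at 0.7 (0.1 to 0.2 Nm), then the knob snaps ahead to about 0.9 and stays; past it the slide is free. Before it a lug blocks the slide after 2 mm.
- handle (a point): wooden handle of the slide: upright plate 16 mm thick (x), 62 mm wide (y), 61 mm tall; from 14 to 75 mm above the bench. This point lies in its middle, 58 mm above the bench; axes parallel to the jig's. At rest 125 mm to the -x side of the knob's axis. The steel bar (30 mm wide) and rails between it and the housing reach 26 mm above the bench. Nothing stands within 130 mm past it on the -x side.
- slide (a joint): how far the slide is pulled out, m: 0 at rest, stop at 0.085. The spring pulls it back with about 5 N at 0 growing by 1 N per 10 mm.
- pointer (a point): tip of the dark steel pointer, 3 mm wide, that sticks out of the slide towards the jig's -y side over the scale, 28 mm above the bench; it travels with the slide.
- mark: steel marker clip, 12 mm long (x, along the slide) x 18 mm x 8 mm, fixed on the scale rail beside the slide with a black line across the middle of its top; origin at its middle, 22 mm above the bench (top at 30 mm), axes parallel to the jig's. It sits somewhere 35 to 65 mm to the -x side of where the pointer rests.
- strip: bystander: wooden strip 220 x 35 x 18 mm lying along the jig's +y side; origin at the centre of its underside
- pliers: bystander: pliers with red handles, about 130 x 58 x 16 mm, lying on the jig's -y side; origin under the middle
- offcut: bystander: wooden offcut 75 x 50 x 18 mm lying on the jig's -y side; origin at the centre of its underside
- driver: bystander: screwdriver with an orange handle, 190 mm long, 26 mm thick, lying; origin under the middle
- spool: bystander: metal spool 50 mm across, 40 mm tall, standing; origin at the centre of its underside
- glue: bystander: white bottle 56 mm across, 150 mm tall, standing; origin at the centre of its underside
- panel: bystander: wooden panel 260 x 150 x 18 mm lying flat; origin at the centre of its underside

How it is judged:
By the outcome, as a careful person would: the job done as asked, in the order asked, and still so for the second after the job is handed in, while the arm keeps its last pose, push and grip.
It also fails if it takes over 51 s, if anything falls off the work surface, if the arm or the gripper's body presses on something with over 40 N, if the wrist force passes 120 N, or if a joint passes its speed limit or range.

ROBOT

A 6-joint arm with a two-finger parallel gripper is mounted at the origin on the work surface. World frame = base frame: x ahead of the robot, y to its left, z up, the work surface at z = 0. Lengths are in mm, angles in rad, forces in N, time in s.
With the tool pointing down it reaches from about 400 to 925 mm from the base axis. Payload 12.5 kg.
Tool frame: the origin (TCP) lies on the mounting face of the last link; the fingertips stand 190 mm ahead of it and the grasp point (between the pads) lies 171 mm ahead of it (env.tcp_to_tips is the distance from the TCP to the fingertips, in mm); x points along the fingers, y is the direction in which the jaws open and shut, and the axes are right-handed (so a half turn about x gives the same grasp; the last joint's range is limited). The gripper opens to 95 mm and grips with 3 to 60 N. Pads are 20 mm wide; open, the fingers measure 119 mm over their backs; the gripper's body (75 mm by 180 mm) begins 59 mm behind the grasp point.
Start: joints at [-1.241, 0.491, 1.559, -0, 1.092, -0.106], TCP at [263.853, -566.574, 404.761] pointing down, gripper open.
Joint ranges: [-3.1, 3.1], [-0.84, 2.19], [0.05, 2.79], [-1.13, 4.28], [0.06, 2.93], [-2.69, 2.69]. Speed limits (rad/s): [2.22, 2.22, 2.79, 3.14, 3.14, 3.14].

INTERFACE

Orientations are given as [roll, pitch, yaw] about the fixed x, y, z axes, in that order (R = Rz(yaw) Ry(pitch) Rx(roll)).
In Python, from cell import monitor, cams, job, env gives the robot as it stands. The module is installed in compiled form; this text tells all that it offers.
- The arm moves only by the tool apply_moves, never from a script. Its argument "series" is a list of rows, each a list of 3 entries, a list of its own where there are three numbers: the closure, from -1 (fully open) to 1 (shut), so that 0 is half open, then the shift along the tool's x, y, z in cm, then the turn about the tool's x in rad. A call has 1 to 20 rows; each row is the pose to reach, as a shift and turn from the pose commanded when the call began, along the tool's axes at that moment; what a row does not reach only later rows make up. A row lasts 1/8 s, in which the tool goes at most 62.5 mm and 10.7 degrees, less where a joint would pass 70% of its speed; a pose out of reach is approached as far as the arm can. A call with a gripper value outside its range is refused whole. The fingers move at their own pace and stop on an object; the grip force is fixed at half the most. Time passes only in rows, so rows that repeat a pose let the fingers close. It gives the time, the measured TCP pose, the force and the opening at its end, in the units of the state.
- monitor.state(): the state, without advancing time (a new reading comes with each control period).
- cams.read_camera(name): name is "side" or "top"; returns a dict with "image" (480x640x3 uint8, red, green, blue), "fx", "fy", "cx", "cy" (pixels), "position" and "orientation" of the camera in the world. Camera axes: x right, y down, z forward; pixel columns grow to the right and rows downward; lengths in mm; the calibration is good to about 2 mm. A picture is of the moment at which its call begins. There is no depth.
- job.job_done(): hands the job in, once; it reports no verdict.
The state is a dict: "t": time; "joints": joint angles; "qvel": joint speeds; "tau": joint torques, N m; "eef_pos": TCP position; "tcp_rot": TCP orientation; "ft_force": force on the tool from outside, world axes, zero at the start; "moment": the same for the moment, N m; "opening": opening from 0.0 (shut) to 1.0 (fully open).
Only numpy, scipy, OpenCV 4.12 (cv2) and the standard library are available. Lean on these libraries where they do the work, as an engineer would, in place of code of your own. Each camera call takes 0.05 s, during which the arm holds its last target. There are 200 camera calls.

## Working session

There is one attempt and no reset: what is moved stays moved. The work goes in short steps, Python scripts to look and compute and a tool call to move; the robot and the scene stay as the last step left them, time stands still between calls to the robot, and variables do not carry over. Pictures are saved under pics/ and viewed, about 8 in all and at most 12, crops included, and the job is handed in when it is done.

Besides the shell and the picture viewer there is one more tool, called after "Request:" in YAML: its name, and indented under it one key for each argument. apply_moves: Moves the arm, as the interface text tells. Its arguments: {"type":"object","properties":{"series":{"type":"array"}},"required":["series"]}

```bash
mkdir -p pics; python3 - <<'E'
from cell import monitor,cams,env
import cv2
print(monitor.state())
for n in("top","side"):
    d=cams.read_camera(n); cv2.imwrite(f"pics/{n}0.png",d["image"][:,:,::-1])
    print({k:v for k,v in d.items() if k!="image"})
E
```

```text
{'t': 0.0, 'joints': array([-1.24058383e+00,  4.91567132e-01,  1.55947556e+00,  9.12962587e-06,
        1.09168322e+00, -1.05564318e-01]), 'qvel': array([ 4.75906214e-05,  1.63229396e-04, -1.05542743e-03,  2.31508184e-04,
        1.22572039e-03,  3.52630024e-04]), 'tau': array([-6.22656007e-04, -6.12651515e+01, -2.58184361e+01,  6.92416937e-02,
        4.81639104e-02, -9.29601219e-05]), 'eef_pos': array([ 263.85072884, -566.5335154 ,  404.14792939]), 'tcp_rot': array([-1.68350535,  1.56966305,  1.89385991]), 'ft_force': array([-0.21581157,  0.23654632, -0.06559088]), 'moment': array([-0.00664381, -0.00754138,  0.00683684]), 'opening': 0.9958489005022914}
{'fx': 490.00076930853527, 'fy': 490.00076930853527, 'cx': 320.48994980757726, 'cy': 241.15063884979799, 'position': array([ 365.48644952,   31.44894553, 1271.24005105]), 'orientation': array([-2.99911376e+00,  1.28441188e-03, -1.56765249e+00])}
{'fx': 478.29158391089993, 'fy': 478.29158391089993, 'cx': 317.2404679229675, 'cy': 235.90197335777833, 'position': array([320.22470338, 800.11546284, 922.53895359]), 'orientation': array([-2.3976448 ,  0.01414237, -2.87510681])}
```

View pics/top0.png

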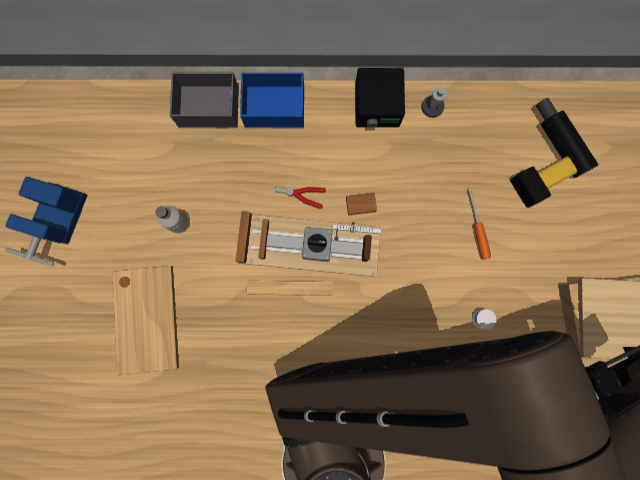

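View pics/side0.png

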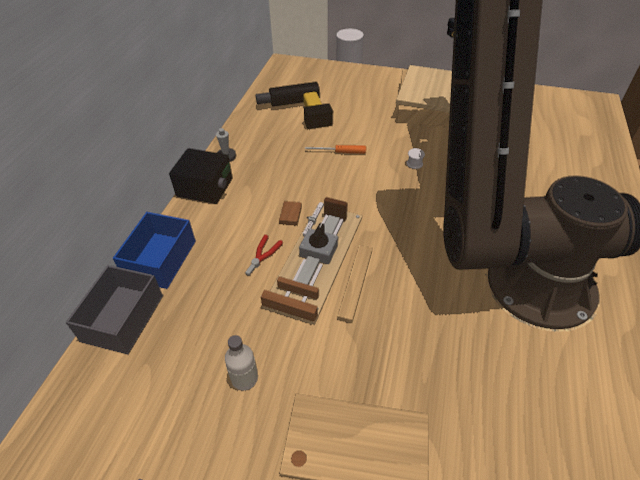

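The first two pictures: top shows the knob at about (318,242), the handle at (367,247), the scale with the clip at about (345-380,229), and the fence at (244,237). The jig's −x points to the image's right. Next I'll view enlarged crops.

```bash
cat > h.py <<'E'
import numpy as np
from scipy.spatial.transform import Rotation as R
from cell import cams
def ray(d,u,v,z):
    "world point at height z seen at pixel u,v"
    r=R.from_euler('xyz',d["orientation"]).as_matrix()@[(u-d["cx"])/d["fx"],(v-d["cy"])/d["fy"],1]
    p=d["position"]; return p+r*(z-p[2])/r[2]
def proj(d,P):
    c=R.from_euler('xyz',d["orientation"]).as_matrix().T@(np.array(P)-d["position"])
    return np.array([d["fx"]*c[0]/c[2]+d["cx"],d["fy"]*c[1]/c[2]+d["cy"]])
E
python3 - <<'E'
import cv2
a=cv2.imread("pics/top0.png")[200:290,230:390]
b=cv2.imread("pics/side0.png")[190:325,255:365]
cv2.imwrite("pics/topc.png",cv2.resize(a,None,fx=5,fy=5,interpolation=cv2.INTER_CUBIC))
cv2.imwrite("pics/sidec.png",cv2.resize(b,None,fx=4,fy=4,interpolation=cv2.INTER_CUBIC))
E
```

```text
(no output)
```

View pics/topc.png

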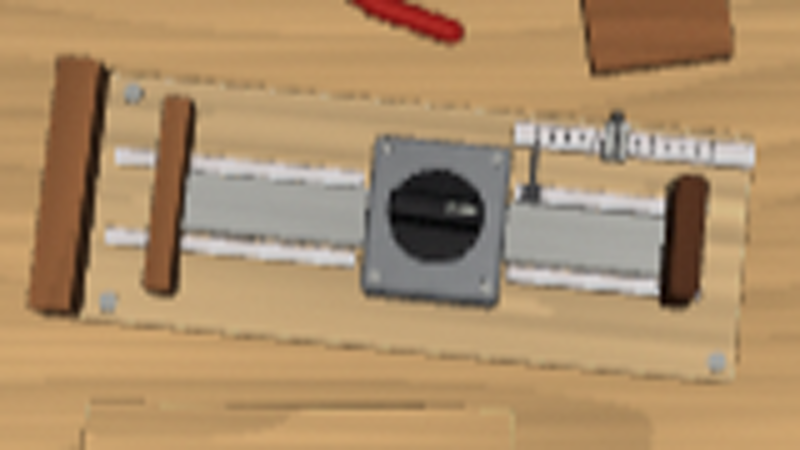

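View pics/sidec.png

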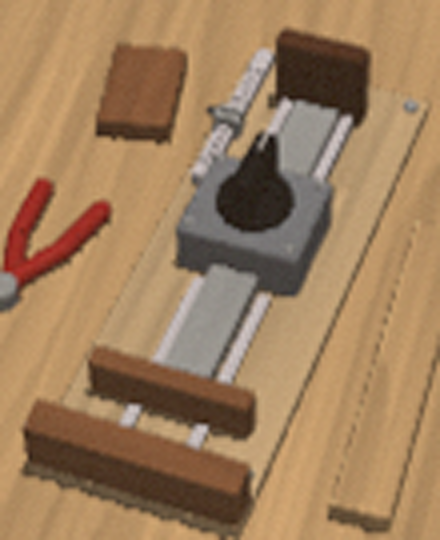

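The crops show: top crop housing corners at (375,137), (510,150), (498,306), (363,296); pointer tip near (536,145); clip middle at about (613,137); handle blob (663–708, 176–305); knob bar nearly along the jig. The side crop shows the clip and handle unobstructed.

```bash
python3 - <<'E'
from h import *
t=cams.read_camera("top"); s=cams.read_camera("side")
T=lambda x,y,z: ray(t,230+(x+.5)/5-.5,200+(y+.5)/5-.5,z)
S=lambda x,y,z: ray(s,255+(x+.5)/4-.5,190+(y+.5)/4-.5,z)
H=np.array([T(*c,50) for c in((375,137),(510,150),(498,306),(363,296))]);print("housing",H.round(1).tolist(),H.mean(0))
a,b=T(80,320,12),T(735,380,12); yaw=np.arctan2(*(a-b)[1::-1]);print("yaw plate",yaw,np.linalg.norm(a-b))
e=(H[0]+H[3]-H[1]-H[2]);print("yaw housing",np.arctan2(e[1],e[0]))
a,b=T(388,211,82),T(482,211,82);print("bar yaw",np.arctan2(*(a-b)[1::-1]),np.linalg.norm(a-b),(a+b)/2)
Hs=np.array([S(*c,50) for c in((205,155),(332,184),(300,264),(180,236))]);print("side housing",Hs.mean(0))
o=H.mean(0);x=np.array([np.cos(yaw),np.sin(yaw)]);y=np.array([-x[1],x[0]])
for n,p in dict(ptr=T(536,145,28),ptrbase=T(531,190,28),clip_t=T(616,137,30),clip_s=S(228,114,30),handTopR=T(707,178,75),handTopR2=T(692,303,75),discT=T(437,215,58),discS=S(255,197,58),hs1=S(280,32,75),hs2=S(369,50,75)).items():
    q=(p-o)[:2];print(n,p[:2].round(1),(q@x).round(1),(q@y).round(1))
E
```

```text
housing [[576.7, 73.9, 50.0], [570.2, 5.6, 50.0], [491.0, 11.6, 50.0], [495.9, 79.2, 50.0]] [533.45867188  42.57593879  50.        ]
yaw plate 1.4823373427602313 338.813634612934
yaw housing 1.4878933436768005
bar yaw 1.5737576542718308 46.087257547886914 [534.44213726  43.04413868  82.        ]
side housing [536.27612447  47.13536793  50.        ]
ptr [576.6  -8.2] -46.8 -47.4
ptrbase [553.1  -5.6] -46.3 -23.9
clip_t [580.5 -49.3] -87.4 -55.0
clip_s [579.7 -46.6] -84.8 -54.0
handTopR [552.3 -91.2] -131.6 -30.6
handTopR2 [490.2 -83.1] -129.0 31.9
discT [535.8  42.3] -0.1 -2.4
discS [536.3  44.5] 2.2 -2.7
hs1 [554.2 -84.6] -124.8 -31.9
hs2 [494.5 -82.4] -127.9 27.8
```

```bash
cat >> h.py <<'E'
from cell import monitor
YAW=1.485; O=np.array([535,43.5])
def jig(x,y): c,s=np.cos(YAW),np.sin(YAW); return O+[c*x-s*y,s*x+c*y]
def plan(xy,z_grasp,jaw_yaw):
    "shift in tool axes (cm) and turn about tool x that bring the grasp point there"
    st=monitor.state(); M=R.from_euler('xyz',st["tcp_rot"]).as_matrix()
    d=M.T@(np.array([*xy,z_grasp+171])-st["eef_pos"])/10
    cur=np.arctan2(M[1,1],M[0,1]); k=-(jaw_yaw-cur)  # tool x is down
    k=(k+np.pi/2)%np.pi-np.pi/2
    print("axes",M.round(3).tolist(),"jaw yaw",round(cur,3),"shift",d.round(2),"turn",round(k,3),k-np.sign(k)*np.pi,"j6",st["joints"][5],"t",st["t"],"open",st["opening"])
    print("F",st["ft_force"].round(1),"M",st["moment"].round(2),"pos",st["eef_pos"].round(1))
E
python3 -c "
from h import *
plan(jig(0,0),200,YAW-.08+np.pi/2)
import cv2
d=cams.read_camera('top');a=d['image'][225:260,300:340,::-1]
cv2.imwrite('pics/k.png',cv2.resize(cv2.convertScaleAbs(a,alpha=2.5,beta=10),None,fx=14,fy=14,interpolation=cv2.INTER_CUBIC))"
```

```text
axes [[-0.0, 0.422, -0.907], [0.001, -0.907, -0.422], [-1.0, -0.001, -0.0]] jaw yaw -1.135 shift [  3.37 -43.86 -50.33] turn -0.969 2.172381085131229 j6 -0.10561969303491274 t 0.2 open 1.0040594336287263
F [-0.5  1.3 -0.2] M [-0.02  0.03 -0.03] pos [ 263.8 -566.6  404.4]
```

View pics/k.png

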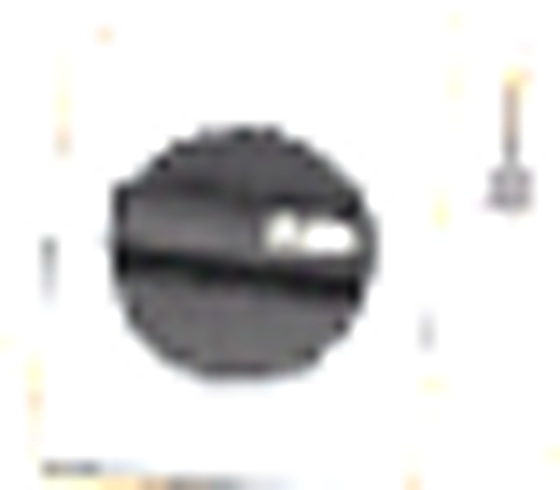

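The knob bar runs from about (120,222) to (362,250) in this crop, roughly 1–2° clockwise of the jig, so the lock reads about 0.03. Next I move above the knob.

Request:
apply_moves:
  series:
    - [-1, [3.4, -43.9, -50.3], -1.02]
    - [-1, [3.4, -43.9, -50.3], -1.02]
    - [-1, [3.4, -43.9, -50.3], -1.02]
    - [-1, [3.4, -43.9, -50.3], -1.02]
    - [-1, [3.4, -43.9, -50.3], -1.02]
    - [-1, [3.4, -43.9, -50.3], -1.02]
    - [-1, [3.4, -43.9, -50.3], -1.02]
    - [-1, [3.4, -43.9, -50.3], -1.02]
    - [-1, [3.4, -43.9, -50.3], -1.02]
    - [-1, [3.4, -43.9, -50.3], -1.02]
    - [-1, [3.4, -43.9, -50.3], -1.02]
    - [-1, [3.4, -43.9, -50.3], -1.02]
    - [-1, [3.4, -43.9, -50.3], -1.02]
    - [-1, [3.4, -43.9, -50.3], -1.02]
    - [-1, [3.4, -43.9, -50.3], -1.02]
    - [-1, [3.4, -43.9, -50.3], -1.02]
    - [-1, [3.4, -43.9, -50.3], -1.02]
    - [-1, [3.4, -43.9, -50.3], -1.02]

```text
t: 2.5
eef_pos: [534.5, 43.6, 370.7]
tcp_rot: [0.482, 1.571, -1.204]
ft_force: [0.1, -0.5, 0.4]
opening: 1.004
```

```bash
python3 -c "
from h import *
plan(jig(0,0),83,YAW-.03+np.pi/2)"
```

```text
axes [[0.0, 0.993, -0.115], [-0.0, -0.115, -0.993], [-1.0, 0.0, 0.0]] jaw yaw -0.115 shift [1.167e+01 5.000e-02 1.000e-02] turn 0.001 -3.1408670473788414 j6 0.07344272759942916 t 2.5 open 1.0035877723168656
F [ 0.1 -0.5  0.4] M [-0.04 -0.09 -0.01] pos [534.5  43.6 370.7]
```

Request:
apply_moves:
  series:
    - [-1, [4, 0.05, 0], 0]
    - [-1, [8, 0.05, 0], 0]
    - [-1, [10.5, 0.05, 0], 0]
    - [-1, [11.7, 0.05, 0], 0]
    - [-1, [11.7, 0.05, 0], 0]
    - [0, [11.7, 0.05, 0], 0]
    - [0.5, [11.7, 0.05, 0], 0]
    - [1, [11.7, 0.05, 0], 0]
    - [1, [11.7, 0.05, 0], 0]
    - [1, [11.7, 0.05, 0], 0]
    - [1, [11.7, 0.05, 0], 0]
    - [1, [11.7, 0.05, 0], 0]
    - [1, [11.7, 0.05, 0], 0]
    - [1, [11.7, 0.05, 0], 0]

```text
t: 4.25
eef_pos: [536.4, 43.6, 253.9]
tcp_rot: [1.63, 1.565, -0.056]
ft_force: [11.5, 0.1, -4.5]
opening: 0.141
```

```bash
python3 -c "
from h import *
plan(jig(0,0),83,YAW-.03+np.pi/2)"
```

```text
axes [[0.005, 0.993, -0.115], [-0.0, -0.115, -0.993], [-1.0, 0.005, -0.0]] jaw yaw -0.115 shift [-0.01 -0.14  0.02] turn 0.001 -3.140886382529863 j6 0.07347590109431362 t 4.25 open 0.1410975599798602
F [11.5  0.1 -4.5] M [-0.   -2.15  0.  ] pos [536.4  43.6 253.9]
```

Request:
apply_moves:
  series:
    - [1, [0, 0.2, 0], 0]
    - [1, [0, 0.2, 0], 0.1]
    - [1, [0, 0.2, 0], 0.2]
    - [1, [0, 0.2, 0], 0.3]
    - [1, [0, 0.2, 0], 0.4]
    - [1, [0, 0.2, 0], 0.5]
    - [1, [0, 0.2, 0], 0.6]
    - [1, [0, 0.2, 0], 0.7]
    - [1, [0, 0.2, 0], 0.8]
    - [1, [0, 0.2, 0], 0.9]
    - [1, [0, 0.2, 0], 1.0]
    - [1, [0, 0.2, 0], 1.0]
    - [1, [0, 0.2, 0], 1.0]
    - [1, [0, 0.2, 0], 1.0]

```text
t: 6.0
eef_pos: [538.0, 43.0, 253.9]
tcp_rot: [2.461, 1.567, -0.225]
ft_force: [7.5, -4.8, -4.2]
opening: 0.146
```

```bash
python3 -c "
from h import *
plan(jig(0,0),83,YAW-.95+np.pi/2)"
```

```text
axes [[0.003, 0.44, -0.898], [-0.001, -0.898, -0.44], [-1.0, 0.002, -0.003]] jaw yaw -1.115 shift [-0.01 -0.18  0.24] turn -0.079 3.06239866769959 j6 1.0731922998704795 t 6.0 open 0.1461338771704072
F [ 7.5 -4.8 -4.2] M [-0.87 -1.29 -0.01] pos [538.   43.  253.9]
```

Request:
apply_moves:
  series:
    - [0.5, [0, 0, 0], 0]
    - [0, [0, 0, 0], 0]
    - [-0.5, [0, 0, 0], 0]
    - [-1, [0, 0, 0], 0]
    - [-1, [0, 0, 0], 0]
    - [-1, [-4, 0, 0], 0]
    - [-1, [-8, 0, 0], 0.18]
    - [-1, [-12, 0, 0], 0.36]
    - [-1, [-12, 0, 0], 0.54]
    - [-1, [-12, 0, 0], 0.54]
    - [-1, [-12, 0, 0], 0.54]

```text
t: 7.38
eef_pos: [536.9, 43.4, 373.2]
tcp_rot: [0.136, 1.57, -3.086]
ft_force: [0.5, -0.8, -0.9]
opening: 1.0
```

```bash
sed -i 's/O=np.array(\[535,43.5\])/O=np.array([537,43.5])/' h.py; python3 -c "
from h import *
plan(jig(-125,0),58,YAW)
import cv2
d=cams.read_camera('side');a=d['image'][190:325,255:365,::-1]
print(proj(d,[*jig(0,0),82]))
cv2.imwrite('pics/s2.png',cv2.resize(a,None,fx=4,fy=4,interpolation=cv2.INTER_CUBIC))"
```

```text
axes [[-0.001, -0.08, -0.997], [-0.0, -0.997, 0.08], [-1.0, 0.0, 0.001]] jaw yaw -1.651 shift [14.42 12.49  0.05] turn 0.006 -3.135962090674873 j6 1.609144702619614 t 7.375 open 0.9995842528801967
F [ 0.5 -0.8 -0.9] M [0.03 0.06 0.02] pos [536.9  43.4 373.2]
[318.07684664 231.82190678]
```

View pics/s2.png

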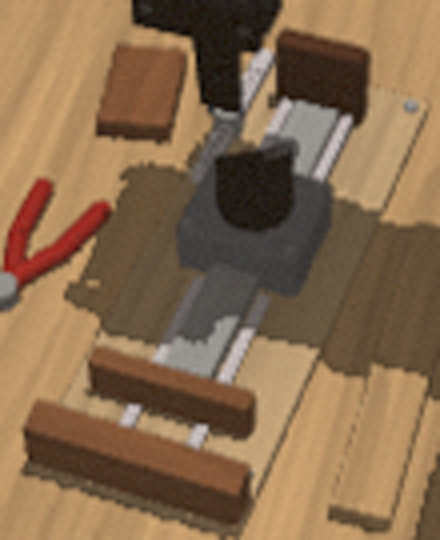

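The crop shows the knob bar now lying across the jig, ending near (215,155) and (297,140), so it is past the detent. The handle is still at rest at (322,75). Next I go over the handle and grip it.

Request:
apply_moves:
  series:
    - [-1, [0, 5, 0], 0]
    - [-1, [0, 10, 0], 0]
    - [-1, [1, 12.6, 0], 0]
    - [-1, [5, 12.6, 0], 0]
    - [-1, [9, 12.6, 0], 0]
    - [-1, [12.5, 12.6, 0], 0]
    - [-1, [14.4, 12.6, 0], 0]
    - [-1, [14.4, 12.6, 0], 0]
    - [0, [14.4, 12.6, 0], 0]
    - [0.5, [14.4, 12.6, 0], 0]
    - [1, [14.4, 12.6, 0], 0]
    - [1, [14.4, 12.6, 0], 0]
    - [1, [14.4, 12.6, 0], 0]
    - [1, [14.4, 12.6, 0], 0]
    - [1, [14.4, 12.6, 0], 0]
    - [1, [14.4, 12.6, 0], 0]

```text
t: 9.43
eef_pos: [526.4, -82.1, 229.7]
tcp_rot: [1.415, 1.571, -1.811]
ft_force: [0.3, 0.6, -0.4]
opening: 0.217
```

```bash
python3 -c "
from h import *
plan(jig(-125,0),58,YAW)"
```

```text
axes [[-0.0, -0.084, -0.996], [-0.0, -0.996, 0.084], [-1.0, 0.0, 0.0]] jaw yaw -1.655 shift [ 0.07 -0.11  0.02] turn 0.002 -3.1399528438592057 j6 1.376326630534504 t 9.425 open 0.21736414564171
F [ 0.3  0.6 -0.4] M [ 0.02 -0.01  0.  ] pos [526.4 -82.1 229.7]
```

Request:
apply_moves:
  series:
    - [1, [0, 0, 0], 0]
    - [1, [0, 0, 0], 0]
    - [1, [0, 0, 0], 0]
    - [1, [0, 0, 0], 0]

```text
t: 9.93
eef_pos: [526.4, -82.4, 229.7]
tcp_rot: [1.833, 1.571, -1.393]
ft_force: [-0.1, -6.1, -0.6]
opening: 0.169
```

Request:
apply_moves:
  series:
    - [1, [0, 0.6, 0], 0]
    - [1, [0, 1.2, 0], 0]
    - [1, [0, 1.8, 0], 0]
    - [1, [0, 2.4, 0], 0]
    - [1, [0, 3.0, 0], 0]
    - [1, [0, 3.6, 0], 0]
    - [1, [0, 3.6, 0], 0]
    - [1, [0, 3.6, 0], 0]

```text
t: 10.92
eef_pos: [523.2, -117.4, 229.7]
tcp_rot: [-0.978, 1.569, 2.079]
ft_force: [0.3, 8.0, 0.4]
opening: 0.164
```

```bash
python3 -c "
from h import *
plan(jig(-165,0),58,YAW)
import cv2
d=cams.read_camera('side');cv2.imwrite('pics/s3raw.png',d['image'][:,:,::-1])
a=d['image'][190:260,290:360,::-1]
t=cams.read_camera('top');b=t['image'][210:265,325:395,::-1]
f=lambda a,s:cv2.resize(a,None,fx=s,fy=s,interpolation=cv2.INTER_CUBIC)
A=f(a,8);B=f(b,3);A=np.hstack([A,np.vstack([B,np.zeros((A.shape[0]-B.shape[0],B.shape[1],3),np.uint8)])])
cv2.imwrite('pics/s3.png',A)"
```

```text
axes [[-0.001, -0.085, -0.996], [0.001, -0.996, 0.085], [-1.0, -0.001, 0.001]] jaw yaw -1.655 shift [0.07 0.35 0.  ] turn 0.001 -3.1404169962875716 j6 1.3099217651278896 t 10.925 open 0.16391707722507656
F [0.3 8.  0.4] M [ 1.14 -0.15 -0.38] pos [ 523.2 -117.4  229.7]
```

View pics/s3.png

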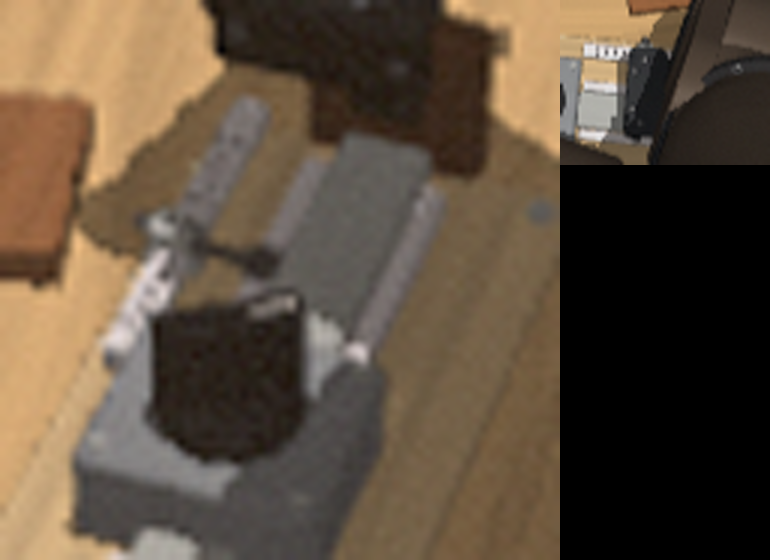

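The picture shows the pointer from (262,262) to (195,240), with its tip reaching the clip at about (150–205, 210–260). It is close, so I'll take a bigger crop with jig-x ticks drawn in.

```bash
python3 -c "
from h import *
import cv2
d=cams.read_camera('side')
def crop(im):
    a=cv2.convertScaleAbs(im[205:235,300:328],alpha=1.5,beta=5);return cv2.resize(a,None,fx=14,fy=14,interpolation=cv2.INTER_CUBIC)
A=crop(cv2.imread('pics/side0.png'));B=crop(cv2.imread('pics/s3raw.png'))
for I in(A,B):
  for x in(-75,-80,-85,-90,-95):
    for y0,y1,z in((-25,-33,28),(-64,-70,30)):
      p,q=[((proj(d,[*jig(x,y),z])-[300,205]+.5)*14).astype(int).tolist() for y in(y0,y1)]
      cv2.line(I,p,q,(0,0,255) if x==-85 else (0,255,0),1)
cv2.imwrite('pics/s4.png',np.hstack([A,B]))"
```

```text
(no output)
```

View pics/s4.png

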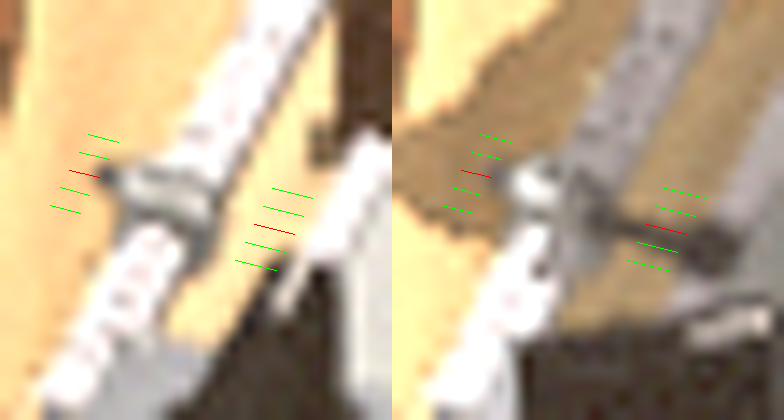

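The crop (red tick = jig x −85) shows the pointer axis at about −82. The clip's line end is at about (105,175) on the left, i.e. about −86, so a few mm remain. I'll check this against the unobstructed first top view.

```bash
python3 -c "
from h import *
import cv2
d=cams.read_camera('top')
I=cv2.imread('pics/top0.png')[220:242,330:364];I=cv2.resize(I,None,fx=22,fy=22,interpolation=cv2.INTER_CUBIC)
for x in(-45,-80,-85,-90):
    for y0,y1,z in((-25,-33,28),(-66,-72,30),(-40,-44,30)):
      p,q=[((proj(d,[*jig(x,y),z])-[330,220]+.5)*22).astype(int).tolist() for y in(y0,y1)]
      cv2.line(I,p,q,(0,0,255) if x in(-45,-85) else (0,255,0),1)
cv2.imwrite('pics/t5.png',I)"
```

```text
(no output)
```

View pics/t5.png

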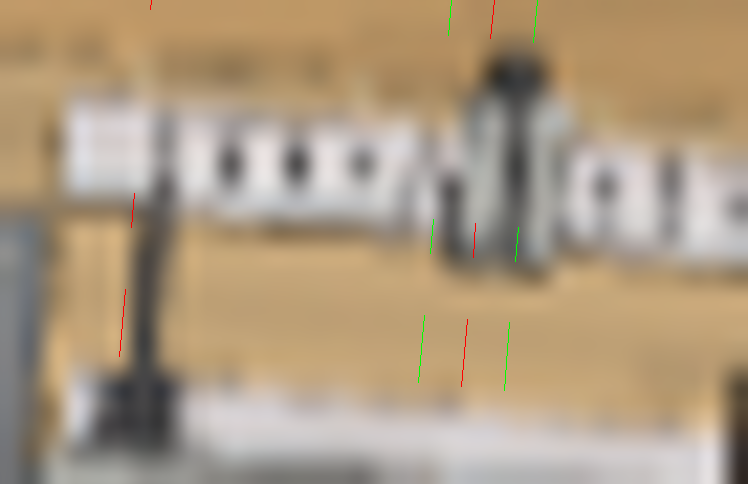

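The enlarged top view shows the clip's black line at (517,170) with edges at 470–560, and the pointer at (150,270). The dark blob at (515,75) is a screw at the clip's end, and it had misled the side estimate. Total travel needed is about 41.5 mm and about 35 mm is done, so I'll pull about 6.5 mm more.

Request:
apply_moves:
  series:
    - [1, [0, 0.3, 0], 0]
    - [1, [0, 0.66, 0], 0]
    - [1, [0, 0.66, 0], 0]
    - [1, [0, 0.66, 0], 0]
    - [1, [0, 0.66, 0], 0]
    - [1, [0, 0.66, 0], 0]

```text
t: 11.88
eef_pos: [522.6, -123.8, 229.7]
tcp_rot: [-0.92, 1.569, 2.137]
ft_force: [-0.3, 9.1, 1.0]
opening: 0.166
```

```bash
python3 -c "
from h import *
import cv2
plan(jig(-166.5,0),58,YAW)
d=cams.read_camera('side')
def crop(im):
    a=cv2.convertScaleAbs(im[205:235,300:328],alpha=1.5,beta=5);return cv2.resize(a,None,fx=14,fy=14,interpolation=cv2.INTER_CUBIC)
t=cams.read_camera('top')['image'][220:242,330:364,::-1]
A=crop(cv2.imread('pics/side0.png'));B=crop(d['image'][:,:,::-1])
T=cv2.resize(t,(784,507),interpolation=cv2.INTER_CUBIC)[:180]
cv2.imwrite('pics/s6.png',np.vstack([np.hstack([A,B]),T]))"
```

```text
axes [[-0.001, -0.084, -0.996], [0.001, -0.996, 0.084], [-1.0, -0.001, 0.001]] jaw yaw -1.655 shift [ 0.07 -0.14  0.  ] turn 0.001 -3.140227408182998 j6 1.2979957249266874 t 11.875 open 0.16596770807043132
F [-0.3  9.1  1. ] M [ 1.25 -0.14 -0.37] pos [ 522.6 -123.8  229.7]
```

View pics/s6.png

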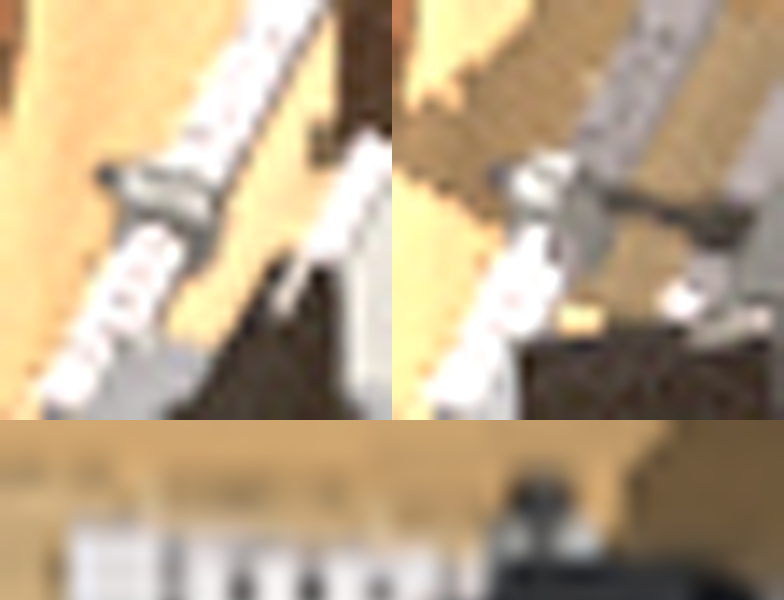

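The picture shows the pointer at (705,222)→(600,190), running into the clip near the middle of its near end. I'll overlay the clip's model outline to check the centring.

```bash
python3 -c "
from h import *
import cv2
d=cams.read_camera('side'); S=25
def go(im,al):
    I=cv2.resize(cv2.convertScaleAbs(im[210:229,304:320],alpha=al),None,fx=S,fy=S,interpolation=cv2.INTER_CUBIC)
    f=lambda x,y,z:((proj(d,[*jig(x,y),z])-[304,210]+.5)*S).astype(int).tolist()
    for x,c in((-89.3,(0,0,255)),(-95.3,(0,255,0)),(-83.3,(0,255,0))): cv2.line(I,f(x,-46,30),f(x,-64,30),c,1)
    for x in(-86.3,-89.3,-92.3): cv2.line(I,f(x,-30,28),f(x,-42,28),(255,0,255) if x==-89.3 else (255,200,0),1)
    return I
cv2.imwrite('pics/s7.png',np.hstack([go(cv2.imread('pics/side0.png'),1.2),go(d['image'][:,:,::-1],1.8)]))"
```

```text
(no output)
```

View pics/s7.png

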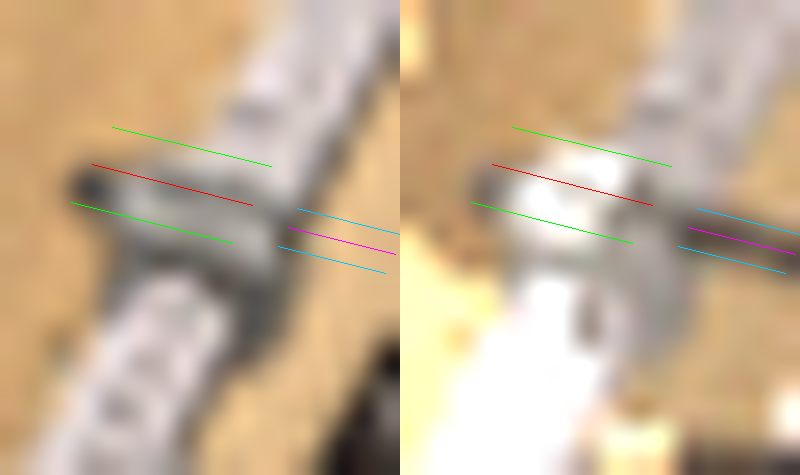

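The outline picture puts the pointer axis at (690,222) against model (690,228), within about 1 mm. The clip's faint line sits about 14 px below the model, which may be camera offset. I'll settle it with averaged profiles from both cameras.

```bash
python3 -c "
from h import *
import cv2
D={n:cams.read_camera(n) for n in('side','top')}
top0,side0=[cv2.imread(f'pics/{n}0.png',0).astype(np.float32) for n in('top','side')]
now=cv2.cvtColor(D['side']['image'],cv2.COLOR_RGB2GRAY).astype(np.float32)
def prof(im,d,xs,ys,z):
    P=np.array([[proj(d,[*jig(x,y),z]) for x in xs] for y in ys],np.float32)
    return cv2.remap(im,P[...,0],P[...,1],cv2.INTER_CUBIC).mean(0).round().astype(int)
xc=np.arange(-100,-75.9,1)
for n,a in dict(clip_top0=(top0,D['top'],xc,np.arange(-61,-49),30),clip_side0=(side0,D['side'],xc,np.arange(-59,-47),30),clip_sideNow=(now,D['side'],xc,np.arange(-59,-47),30),ptr_sideNow=(now,D['side'],xc,np.arange(-40,-31),28)).items(): print(n,dict(zip(a[2].astype(int).tolist(),prof(*a).tolist())))
xp=np.arange(-58,-37.,1);print('ptr_top0',dict(zip(xp.astype(int).tolist(),prof(top0,D['top'],xp,np.arange(-42,-31),28).tolist())))"
```

```text
clip_top0 {-100: 163, -99: 165, -98: 171, -97: 172, -96: 165, -95: 157, -94: 155, -93: 158, -92: 155, -91: 127, -90: 94, -89: 79, -88: 94, -87: 122, -86: 139, -85: 137, -84: 136, -83: 146, -82: 156, -81: 161, -80: 157, -79: 152, -78: 157, -77: 166, -76: 174}
clip_side0 {-100: 153, -99: 157, -98: 160, -97: 162, -96: 163, -95: 162, -94: 158, -93: 148, -92: 136, -91: 123, -90: 115, -89: 115, -88: 120, -87: 129, -86: 135, -85: 136, -84: 132, -83: 123, -82: 112, -81: 99, -80: 89, -79: 86, -78: 92, -77: 105, -76: 118}
clip_sideNow {-100: 95, -99: 96, -98: 98, -97: 102, -96: 110, -95: 119, -94: 127, -93: 131, -92: 129, -91: 125, -90: 119, -89: 118, -88: 122, -87: 129, -86: 135, -85: 140, -84: 139, -83: 134, -82: 124, -81: 112, -80: 100, -79: 92, -78: 92, -77: 98, -76: 108}
ptr_sideNow {-100: 102, -99: 103, -98: 104, -97: 104, -96: 102, -95: 97, -94: 88, -93: 78, -92: 68, -91: 58, -90: 51, -89: 49, -88: 53, -87: 62, -86: 71, -85: 80, -84: 87, -83: 91, -82: 94, -81: 95, -80: 94, -79: 92, -78: 91, -77: 91, -76: 91}
ptr_top0 {-58: 162, -57: 162, -56: 162, -55: 163, -54: 164, -53: 168, -52: 165, -51: 149, -50: 126, -49: 101, -48: 80, -47: 78, -46: 100, -45: 136, -44: 163, -43: 168, -42: 162, -41: 161, -40: 163, -39: 160, -38: 147}
```

Both cameras agree. From the side, the clip's line is at −89.3 and the pointer at −89.2. From the top, the needed travel is 41.5 mm, and about 41.6 mm has been done. I'm handing in while still holding the handle.

```bash
python3 -c "
from cell import job,monitor
s=monitor.state();print(s['eef_pos'],s['ft_force'],s['opening'],s['t']);print(job.job_done())"
```

```text
[ 522.64271612 -123.80530428  229.65577699] [0.95533617 8.09106685 0.47862443] 0.1708346402775695 12.125
the job is handed in; nothing more can be done
None
```

The jig is set. I turned the lock knob about 1.0 rad clockwise past its detent, then let go of it. I then gripped the wooden handle and pulled the slide out about 41.6 mm. The job was handed in at 12.1 s with the handle still held.

- **Pointer position:** In the side camera's intensity profile, the pointer is at jig x −89.2 mm and the clip's line at −89.3 mm. The first top view gave a needed travel of 41.5 mm, which agrees. Two rougher readings by eye from the side pictures were off. One put the remaining pull at about 4 mm where about 6.5 mm was needed, because I took the screw at the clip's end for the line. The other suggested an overshoot of up to 3 mm, and the profiles settled both.
- **Knob and slide:** The knob is past the detent: it stood crosswise in the side picture, and the slide then pulled out freely. The spring pull at the end was about 8–9 N, as expected, and the grip was steady.
- **Other things on the bench:** The arm's path and the force readings gave no sign of touching anything else. I took no final overall picture to confirm it.

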